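# Set a tilting work board down onto its kickstand and latch its ratchet

## Robot

A 6-joint arm with a two-finger parallel gripper is mounted at the origin on the work surface. World frame = base frame: x ahead of the robot, y to its left, z up, the work surface at z = 0. Lengths are in m, angles in rad, forces in N, time in s.
With the tool pointing down it reaches from about 0.35 to 0.85 m from the base axis. Payload 8.1 kg.
Tool frame: the origin (TCP) lies midway between the tips of the shut fingers; the grasp point (between the pads) lies 19 mm behind it (robot.grip_point_offset is the distance from the TCP to the grasp point, in m); z points along the fingers, y is the line along which they close (so a half turn about z gives the same grasp; the last joint's range is limited). The gripper opens to 93 mm and grips with 3 to 60 N. Pads are 15 mm wide; open, the fingers measure 128 mm over their backs; the gripper's body (75 mm by 188 mm) begins 65 mm behind the grasp point.
Start: joints at [-1.241, 0.13, 1.488, -0, 1.523, -0.085], TCP at [0.242, -0.549, 0.219] pointing down, gripper open.
Joint ranges: [-2.96, 2.96], [-0.89, 2.26], [0.02, 2.5], [-1.34, 4.48], [0, 2.73], [-2.66, 2.66]. Speed limits (rad/s): [2.39, 2.39, 2.79, 3.14, 3.14, 3.14].

## Interface

Orientations are given as a rotation vector (axis times angle).
In Python, from plant import robot, read_camera, job gives the robot as it stands.
- The arm moves only by the shell command python3 -m inch 'ROWS' [FORCE]. ROWS is JSON, one flat list of numbers, 5 for each row, row after row: the shift along the world's x, y, z in mm, then the turn about the world's z in degrees, then the opening in per cent of the stroke, from 0 (shut) to 100 (fully open). In form: [dx, dy, dz, yaw, hand, dx, dy, dz, yaw, hand, ...]. A call has 1 to 10 rows; each row is the pose to reach, as a shift and turn from the pose commanded when the call began; what a row does not reach only later rows make up. A row lasts 1/12 s, in which the tool goes at most 41.7 mm and 7.16 degrees, less where a joint would pass 70% of its speed; a pose out of reach is approached as far as the arm can. A call with a gripper value outside its range is refused whole. The fingers move at their own pace and stop on an object; FORCE is the grip in N (left out, the last holds). Time passes only in rows, so rows that repeat a pose let the fingers close. It gives the time, the measured TCP pose, the force, the opening and the grip force at its end, in the units of the state.
- robot.read_state(): the state, without advancing time (a new reading comes with each control period).
- read_camera(name): name is "scene" or "side" or "wrist"; returns a dict with "image" (480x640x3 uint8, blue, green, red), "K" (3x3 intrinsics, pixels), "extrinsics" (4x4, takes a point from world to camera coordinates); the wrist camera has in their place "mount" (4x4, takes a point from camera to tool coordinates, whose origin is the TCP and whose axes are the flange's). Camera axes: x right, y down, z forward; pixel columns grow to the right and rows downward; lengths in m; the calibration is good to about 2 mm. A picture is of the moment at which its call begins: read the wrist's pose just before it. There is no depth.
- job.close_job(): hands the job in; it is judged then, once.
The state is a dict: "t": time; "q": joint angles; "dq": joint speeds; "joint_torque": joint torques, N m; "tool_pos": TCP position; "orientation": TCP orientation; "force": force on the tool from outside, world axes, zero at the start; "wrist_torque": the same for the moment, N m; "opening": finger opening in m; "gripper_force": force on a finger pad.
Only numpy, scipy, OpenCV 4.12 (cv2) and the standard library are available. Lean on these libraries where they do the work, as an engineer would, in place of code of your own. Each camera call takes 0.05 s, during which the arm holds its last target. There are 200 camera calls.

## Task

Take the spray can out from under the tilting work board and stand it upright on the cork mat. Then swing the board's kickstand leg fully up to its stop, and lift the ratchet pawl clear of the toothed wheel so that the drum turns back and the board sinks onto the leg. Let the pawl drop back into the teeth and let go, leaving the other things on the bench where they are.

Things in the scene. Friction and masses are not known exactly. Their poses are not given: they have to be found in the camera images.
- stand: Board stand fixed to the bench; yaw varies. Grey bed plate 12 mm thick; origin on the bench: x from the front (where the can stands and the board comes down) back to the drum, y to the side of the toothed wheel, z up. In this frame, mm: bed x -155 to 140, y -105 to 140; two cheeks carry the drum at x 50 to 110, y +-92 to 100, up to z 120; pawl pillar x -20 to 10, y 126 to 134, up to z 160.
- drum_axis (a point): Middle of the drum's axis, which runs along the stand's y at x = 80, z = 90 mm in its frame. The drum (56 mm across) carries board and toothed wheel: steel, 106 mm across, 18 teeth, at y = 106 to 122 mm.
- guard_edge (a point): Middle of the outer edge of the clear plastic guard above wheel and pawl: a plate 4 mm thick at x 30 to 135, y 103 to 175, z 243 to 247 mm in the stand's frame, on a bracket at x = 132. Only the outer 30 mm of the pawl's bar stick out beyond it, so the bar has to be taken with the tool tilted about 20 to 45 degrees, its upper end leaning outwards (the stand's +y).
- board (a joint): Lean of the plywood work board (160 wide along y, 12 thick, reaching 235 mm from the drum axis; 450 g), rad: 0 upright, growing as it sinks to the front (-x), at most 1.5. Damped: sinks in 1 to 4 s. The pawl stops it at 0.15, 0.50, 0.85 and 1.20. It starts at 0.1 to 0.5 (it may creep to the next tooth) and rests at about 1.11 on the raised leg.
- pawl (a joint): Angle of the pawl, rad: about 0 with its nose fully in a tooth gap, growing as it is lifted, at most 0.6. Clear of the teeth above 0.10 (0.25 is safe). It falls back by its own weight (90 g); lifting takes under 10 N. It turns about pawl_pivot; nose and grip bar lie on the stand's +x side of it, so the bar is lifted upwards.
- pawl_bar (a point): The place to grip the pawl: on the centre line of its round steel grip bar (14 mm thick, parallel to the stand's y), 15 mm short of the bar's outer end. Pawl down: x = 65, y = 190, z = 154 mm in the stand's frame. Below the bar there is nothing but the bench and bed.
- pawl_pivot (a point): Point on the pawl's pivot axis (parallel to the stand's y) at x = -5, y = 114, z = 143 mm in the stand's frame. With the pawl down the grip bar lies 70 mm from it in +x and 11 mm above it.
- leg (a joint): Angle of the kickstand leg, rad: 0 folded flat below the upright board, pointing from its hinge to the drum (+x of the stand); 1.745 (100 degrees) fully up at its stop, its top leaning 10 degrees to the front. Starts between 0 and 0.2. Its hinge is stiff (0.05 N m), so it stays where it is left.
- leg_hinge (a point): The leg's hinge axis, parallel to the stand's y, at x = -70, y = 0, z = 50 mm in the stand's frame (38 mm above the bed), between two lugs (y to +-26 mm).
- leg_grip (a point): Point on the leg's centre line 80 mm from its hinge, for pinching it across its width (along the stand's y). Aluminium bar 26 wide, 12 thick, rubber tip 118 mm from the hinge; it can turn between the fingers as it is swung up. The upright board leans over the folded leg: come in tilted about 35 degrees, the tool's upper end leaning to the front (the stand's -x).
- spray_can: Plain aluminium spray can: 52 mm across up to 128 mm, then a shoulder and a cap 38 mm across up to 170 mm; 170 to 340 g. Origin at the centre of its base, z up. It stands on the front of the bed (12 mm above the bench), before the leg's hinge, where it blocks leg and board.
- mat: Square cork mat, 110 x 110 x 4 mm, fixed flat on the bench to the right of the stand (-y). Origin at the centre of its underside; the can goes on its middle.
- sanding_block: Cork sanding block 70 x 36 x 26 mm on the front of the bed on the wheel's side (+y). Leave alone. Origin under its centre.
- tape_roll: Roll of tape lying flat, 100 mm across, 36 mm high. Leave alone. Origin under its centre.
- cup: Clear plastic cup, 80 mm across, 100 mm high. Leave alone. Origin under its centre.
- beaker: White plastic beaker, 72 mm across, 95 mm high. Leave alone. Origin under its centre.
- spatula: Spatula, 190 mm long, lying flat. Leave alone. Origin under its middle.
Mind the look-alikes: they are no part of the job. Leave any black or orange look-alike of the spray_can alone. What is meant by the mat is not orange, and is the larger of those in its own colour.

How it is judged:
On the way, in this order (a step that is already met when the one before it is completed fails the run):
1. the spray can stands upright on the cork mat (horizontal distance between spray_can and mat below 0.04 m and angle between spray_can's own z axis and vertical below 0.1 rad and height (world z) of spray_can below 0.008 m), for 0.1 s.
2. the leg is swung up to its stop (value of joint leg above 1.6 rad), for 0.2 s.
3. the pawl is lifted clear of the wheel (value of joint pawl above 0.1 rad), for 0.1 s.
4. the board has sunk onto the leg (value of joint board above 1.05 rad and value of joint leg above 1.6 rad), for 0.1 s.
At the end, for the whole second after the job is handed in: The board rests still on the leg (lean 1.05 to 1.17 rad), the leg is up at its stop (over 1.60 rad), the pawl lies in the teeth (under 0.06 rad), and the spray can stands upright and still on the mat, within 40 mm of its middle (all of step 1 and all of step 4 and value of joint board below 1.17 rad and velocity of joint board between -0.05 and 0.05 rad/s and value of joint pawl below 0.06 rad and linear speed of spray_can below 0.03 m/s); the robot touches nothing.
It fails at once if another thing on the bench is pushed more than 30 mm (distance of any of sanding_block, tape_roll, cup, beaker, spatula from where it was at the start of the episode above 0.03 m).
It fails at once if another thing on the bench is knocked over (angle between any of sanding_block, tape_roll, cup, beaker, spatula's own z axis and vertical above 0.4 rad).
It also fails if it takes over 72 s, if anything falls off the work surface, if the arm or the gripper's body presses on something with over 40 N, if the wrist force passes 120 N, or if a joint passes its speed limit or range.

## Working session

There is one attempt and no reset: what is moved stays moved. The work goes in short steps, Python scripts to look and compute and a shell command to move; the robot and the scene stay as the last step left them, time stands still between calls to the robot, and variables do not carry over. Pictures are saved under pics/ and viewed, at most 11 in all, crops included, and the job is handed in when it is done.

```bash
ls; mkdir -p pics
python3 - <<'E'
from plant import robot, read_camera, job
import cv2,numpy as np
s=robot.read_state();print(s)
print([a for a in dir(robot) if a[0]!='_'],robot.grip_point_offset)
for n in("scene","side","wrist"):
    c=read_camera(n);cv2.imwrite(f"pics/{n}0.png",c["image"]);print(n,c["K"],c.get("extrinsics",c.get("mount")))
    np.savez(f"{n}0.npz",**{k:v for k,v in c.items() if k!='name'})
a=[cv2.imread(f"pics/{n}0.png") for n in("scene","side")]
E
```

```text
pics
{'t': 0.0, 'q': array([-1.24139591e+00,  1.31171634e-01,  1.48928624e+00, -3.79244404e-05,
        1.52298444e+00, -8.53601488e-02]), 'dq': array([-9.25421764e-05,  6.64548157e-04,  2.42945401e-04, -9.50011934e-04,
        2.65614149e-04,  3.37912079e-04]), 'joint_torque': array([ 1.79217259e-03, -5.59849298e+01, -4.91757309e+01,  7.69376848e-02,
        3.58396349e-02, -1.09531918e-04]), 'tool_pos': array([ 0.24162591, -0.54857141,  0.21757737]), 'orientation': array([-3.07248715e+00, -6.46470356e-01,  4.12461779e-04]), 'force': array([-0.24733468, -0.45012198, -1.05455763]), 'wrist_torque': array([-0.0155657 ,  0.04148512, -0.01225756]), 'gripper_force': 0.0, 'opening': 0.09321545354699182}
['IKError', 'grip_point_offset', 'read_state'] 0.0188
scene [[510.99610831   0.         315.43313584]
 [  0.         510.99610831 238.59480358]
 [  0.           0.           1.        ]] [[ 0.80284534  0.59596601  0.01624417 -0.42567718]
 [ 0.45809512 -0.59921887 -0.65657109 -0.13913134]
 [-0.38156025  0.53456642 -0.7540892   1.511471  ]
 [ 0.          0.          0.          1.        ]]
side [[563.95620925   0.         320.59134329]
 [  0.         563.95620925 242.23414148]
 [  0.           0.           1.        ]] [[-0.99675882 -0.08038924  0.00307083  0.52331883]
 [-0.04331832  0.50416278 -0.86252155  0.18554468]
 [ 0.06778925 -0.85985898 -0.50601102  1.20721666]
 [ 0.          0.          0.          1.        ]]
wrist [[346.84219552   0.         321.45249584]
 [  0.         346.84219552 236.00902031]
 [  0.           0.           1.        ]] [[-6.69015918e-05 -9.61486709e-01 -2.74851423e-01  7.63031809e-02]
 [ 9.99999454e-01  2.22360508e-04 -1.02127260e-03 -4.52613475e-04]
 [ 1.04305614e-03 -2.74851341e-01  9.61486169e-01 -1.66317808e-01]
 [ 0.00000000e+00  0.00000000e+00  0.00000000e+00  1.00000000e+00]]
```

View pics/scene0.png

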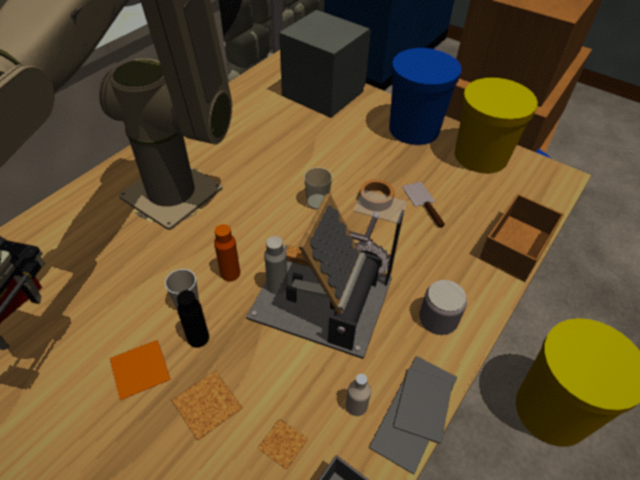

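View pics/side0.png

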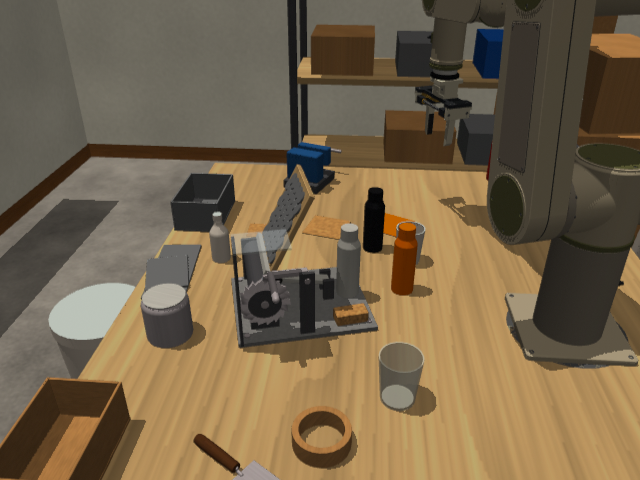

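```bash
cat > h.py <<'E'
import numpy as np,cv2
def load(n): return dict(np.load(n))
def ray(c,p,T=None):
    d=np.linalg.inv(c["K"])@[p[0],p[1],1.]
    E=c["extrinsics"] if T is None else np.linalg.inv(T)
    R,t=E[:3,:3],E[:3,3]; return -R.T@t,R.T@d
def onz(c,p,z,T=None):
    o,d=ray(c,p,T); return o+d*(z-o[2])/d[2]
def tri(rays):
    A=0;b=0
    for o,d in rays:
        d=d/np.linalg.norm(d);P=np.eye(3)-np.outer(d,d);A=A+P;b=b+P@o
    X=np.linalg.solve(A,b); return X,[np.linalg.norm(np.cross(X-o,d/np.linalg.norm(d))) for o,d in rays]
def proj(c,X,T=None):
    E=c["extrinsics"] if T is None else np.linalg.inv(T)
    p=c["K"]@(E[:3,:3]@X+E[:3,3]); return p[:2]/p[2]
E
python3 - <<'E'
import cv2,numpy as np
a=cv2.imread("pics/scene0.png")[215:365,240:410];b=cv2.imread("pics/side0.png")[160:350,215:385]
f=lambda i:cv2.convertScaleAbs(cv2.resize(i,None,fx=2.35*1,fy=2.35*1,interpolation=cv2.INTER_CUBIC),alpha=1.5,beta=15)
A,B=f(a),f(b);h=max(len(A),len(B))
A=cv2.copyMakeBorder(A,0,h-len(A),0,0,0);B=cv2.copyMakeBorder(B,0,h-len(B),0,0,0)
o=np.hstack([A,B]);print(o.shape);cv2.imwrite("pics/z1.png",o)
E
```

```text
(446, 800, 3)
```

View pics/z1.png

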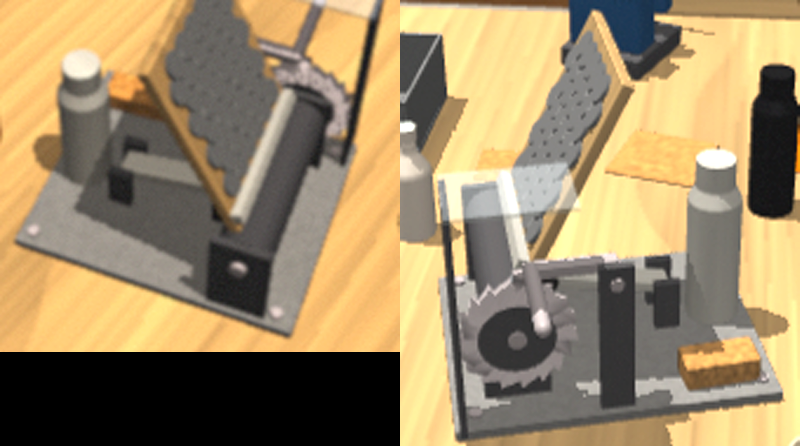

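Run:
```python
from h import *
S=load("scene0.npz");D=load("side0.npz")
c=lambda x,y:(240+x/2.35,215+y/2.35)
d=lambda x,y:(215+(x-400)/2.35,160+y/2.35)
fr=onz(S,c(18,238),.012);br=onz(S,c(290,327),.012);fl=onz(D,d(780,392),.012);bl=onz(D,d(460,431),.012)
print("corners",fr,br,fl,bl);print("len",[np.linalg.norm(u-v) for u,v in((fr,br),(fl,bl),(fr,fl),(br,bl))])
P=np.array([[-155,-105],[140,-105],[-155,140],[140,140]])/1e3;Q=np.array([fr,br,fl,bl])[:,:2]
Pc=P-P.mean(0);Qc=Q-Q.mean(0);yaw=np.arctan2((Pc[:,0]*Qc[:,1]-Pc[:,1]*Qc[:,0]).sum(),(Pc*Qc).sum())
R=np.array([[np.cos(yaw),-np.sin(yaw)],[np.sin(yaw),np.cos(yaw)]]);t=Q.mean(0)-R@P.mean(0)
print("yaw",np.degrees(yaw),"t",t,"res mm",1e3*(P@R.T+t-Q))
W=lambda x,y,z:np.r_[R@[x/1e3,y/1e3]+t,z/1e3]
np.savez("stand.npz",R=R,t=t,yaw=yaw)
print("can top tri",tri([ray(S,c(82,56)),ray(D,d(716,156))]))
print("can cap base onz",onz(S,c(82,56),.182),onz(D,d(716,156),.182))
for n,p in dict(bar=(65,190,154),barend=(65,205,154),hinge=(-70,0,50),grip=(10,0,50),drum=(80,0,90),guard=(82,175,245)).items():print(n,W(*p),proj(S,W(*p)),proj(D,W(*p)))
print("bar seen onz", onz(D,d(541,322),.154))
for C,n in((S,"scene0"),):
    im=cv2.imread(f"pics/{n}.png");hsv=cv2.cvtColor(im,cv2.COLOR_BGR2HSV)
    m=cv2.inRange(hsv,(8,130,90),(22,255,255));cv2.imwrite("/tmp/m.png",m)
    for x,y in((206,404),(283,442)):
        print(n,onz(C,(x,y),.004),hsv[y,x])
    for p in((173,403),(212,373),(241,404),(200,436)):print(onz(S,p,.004))
print(dict(cup_or_beaker=onz(S,(182,302),0),black=onz(S,(198,340),0),orange=onz(S,(230,275),0)))
```

```text
corners [ 0.47226283 -0.19350055  0.012     ] [ 0.74760708 -0.11078784  0.012     ] [0.40265304 0.04181298 0.012     ] [0.67863734 0.11836513 0.012     ]
len [np.float64(0.2874992949969071), np.float64(0.28640454613091154), np.float64(0.24539352098733885), np.float64(0.2393071390271007)]
yaw 16.31899885623128 t [ 0.58740515 -0.05071515] res mm [[-4.10964982 -1.53704546]
 [ 3.66119688 -1.35918971]
 [-3.34116948 -1.72109152]
 [ 3.78962242  4.6173267 ]]
can top tri (array([ 0.46980526, -0.07722972,  0.18574828]), [np.float64(0.0002373952534053729), np.float64(0.00023739525340533288)])
can cap base onz [ 0.46786381 -0.07481842  0.182     ] [ 0.46973576 -0.08428312  0.182     ]
bar [0.5963993  0.14989419 0.154     ] [374.79688948 215.31363852] [275.76862597 297.74612024]
barend [0.59218453 0.16428987 0.154     ] [376.46931707 211.19503664] [276.88611543 302.51093275]
hinge [ 0.5202253  -0.07038409  0.05      ] [295.13975236 283.40373277] [325.26618042 279.48611722]
grip [ 0.59700227 -0.0479053   0.05      ] [326.27204974 293.12507104] [290.35612753 283.47622348]
drum [ 0.66418212 -0.02823635  0.09      ] [355.52388255 292.06321464] [258.20955176 271.97211441]
guard [0.61692918 0.14027525 0.245     ] [384.30755282 194.15320338] [263.2467311 252.4662343]
bar seen onz [0.59815207 0.14776674 0.154     ]
scene0 [ 0.54305197 -0.40684979  0.004     ] [ 16 178 159]
scene0 [ 0.72345234 -0.37058543  0.004     ] [ 16 185 152]
[ 0.48576945 -0.44724364  0.004     ]
[ 0.5033962  -0.34791524  0.004     ]
[ 0.60221188 -0.36229502  0.004     ]
[ 0.58100871 -0.46255747  0.004     ]
{'cup_or_beaker': array([ 0.31069115, -0.2548895 ,  0.        ]), 'black': array([ 0.4175766 , -0.30649098,  0.        ]), 'orange': array([ 0.34767988, -0.12253548,  0.        ])}
```

The pictures show these candidates for the can, in scene-view pixels:
- Grey can on the bed at (275,265). This is the target.
- Orange can at (228,252).
- Black can at (193,318).
- Small bottle at (358,395).

For the mat, the candidates are:
- Large cork at (206,404). This is the target.
- Small cork at (283,442).
- Orange square at (140,370).

The close crop confirms the grey can stands on the bed. Its top triangulates to z=0.186 against an expected 0.182.

```bash
python3 -m inch '[20,40,80,0,100, 228,471,100,-7.5,100,228,471,100,-7.5,100,228,471,100,-7.5,100,228,471,100,-7.5,100,228,471,100,-7.5,100,228,471,100,-7.5,100,228,471,100,-7.5,100,228,471,100,-7.5,100,228,471,100,-7.5,100]'
```

```text
t: 0.98
tool_pos: [0.4131, -0.194, 0.3023]
orientation: [3.11, 0.444, 0.0]
force: [1.5, -0.2, 0.6]
opening: 0.093
gripper_force: 0.0
```

```bash
python3 -m inch '[0,0,0,0,100,0,0,0,0,100]'
```

```text
t: 1.15
tool_pos: [0.4137, -0.1941, 0.3024]
orientation: [3.108, 0.452, 0.001]
force: [0.3, -0.6, 0.1]
opening: 0.0933
gripper_force: 0.0
```

```bash
python3 -m inch '[56,116,0,0,100,56,116,0,0,100,56,116,0,0,100,56,116,0,0,100,56,116,-80,0,100,56,116,-100,0,100,56,116,-100,0,100,56,116,-100,0,100]' 20
python3 - <<'E'
from plant import robot,read_camera
import cv2,numpy as np
s=robot.read_state();c=read_camera("wrist");print(s["tool_pos"],s["orientation"])
np.savez("w1.npz",tp=s["tool_pos"],ro=s["orientation"],**c);cv2.imwrite("pics/w1.png",c["image"])
E
```

```text
t: 1.82
tool_pos: [0.4651, -0.0806, 0.196]
orientation: [-3.107, -0.441, 0.015]
force: [0.1, 0.2, -0.3]
opening: 0.0931
gripper_force: 0.0
[ 0.46509737 -0.08064183  0.19597843] [-3.10679468 -0.44144396  0.01473177]
```

View pics/w1.png

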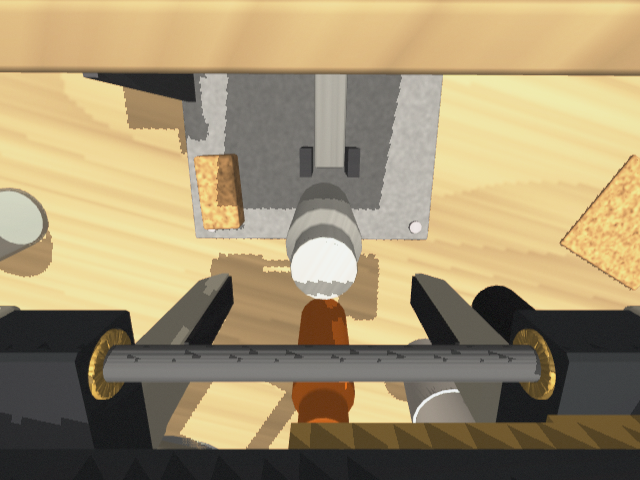

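```bash
cat >> h.py <<'E'
def wT(w):
    T=np.eye(4);T[:3,:3]=cv2.Rodrigues(np.asarray(w["ro"],float))[0];T[:3,3]=w["tp"];return T@w["mount"]
E
python3 - <<'E'
from h import *
w=load("w1.npz");T=wT(w);S=np.load("stand.npz");R,t=S["R"],S["t"]
q=lambda p,z:(onz(w,p,z,T),(R.T@(onz(w,p,z,T)[:2]-t))*1e3)
print("cap",q((324,265),.182));print("bed corners",q((196,238),.012),q((428,240),.012));print("lugs",q((305,165),.05),q((352,165),.05))
print("leg",q((330,150),.056));print("block",q((218,190),.026))
print("board edge",[q((320,72),z) for z in(.28,.30,.32)])
Si=load("scene0.npz");D=load("side0.npz")
print("board top corner", tri([ray(D,(215+195/2.35,160+12/2.35)),ray(Si,(329,196))]))
for b in(.1,.15,.3,.4,.5):
  for y in(-80,80):
    X=np.r_[R@[(80-235*np.sin(b))/1e3,y/1e3]+t,.09+.235*np.cos(b)];print(b,y,proj(Si,X),proj(D,X),proj(w,X,T))
E
```

```text
cap (array([ 0.47286561, -0.07913615,  0.182     ]), array([-117.91086581,    4.9079037 ]))
bed corners (array([0.40081829, 0.04032591, 0.012     ]), array([-153.48851061,  139.80131258])) (array([ 0.46722486, -0.19504448,  0.012     ]), array([-155.89286086, -104.74576592]))
lugs (array([ 0.50962923, -0.05106047,  0.05      ]), array([-74.73952922,  21.52245465])) (array([ 0.52120914, -0.09092424,  0.05      ]), array([-74.82726791, -19.98907664]))
leg (array([ 0.52835455, -0.06842341,  0.056     ]), array([-61.64733482,  -0.4025079 ]))
block (array([0.46063645, 0.02451651, 0.026     ]), array([-100.52250041,  107.82083791]))
board edge [(array([ 0.55180214, -0.0550568 ,  0.28      ]), array([-35.38857961,   5.83716631])), (array([ 0.54886786, -0.05611015,  0.3       ]), array([-38.5006223 ,   5.65075024])), (array([ 0.54593357, -0.05716349,  0.32      ]), array([-41.61266498,   5.46433417]))]
board top corner (array([ 0.57420366, -0.02630215,  0.34364887]), [np.float64(0.0020898987693373627), np.float64(0.0020898987693375327)])
0.1 -80 [340.21484126 248.96873033] [259.30390929 157.
[... 186 characters left out ...]
1 157.34093026] [ 3065.62193185 -3001.50839988]
0.15 80 [359.2963857  192.46009345] [275.11846221 188.98364102] [-1885.83022609 -2716.13472895]
0.3 -80 [317.00702265 245.44420495] [281.15956074 159.62646242] [1376.24573183 -626.41482297]
0.3 80 [343.31729348 191.05212672] [293.38430883 191.26084038] [-571.93238244 -594.41295064]
0.4 -80 [306.1516767 245.0057487] [291.51984082 162.39042659] [1026.01312729 -183.42225515]
0.4 80 [333.19450185 191.19921329] [304.96137145 194.13805736] [-280.78378583 -172.35923508]
0.5 -80 [295.98477288 245.42548704] [301.33945547 166.08634157] [834.15211949  35.57500253]
0.5 80 [323.64674393 192.18476447] [315.8994265  198.03467964] [-118.37624981   39.85582989]
```

```bash
python3 -m inch '[3,0,-30,0,100,3,0,-52,0,100,3,0,-52,0,100,3,0,-52,0,20,3,0,-52,0,20,3,0,-52,0,20,3,0,-52,0,20,3,0,-52,0,20]' 25 ; python3 -m inch '[0,0,30,0,20,0,0,60,0,20,0,0,60,0,20,0,0,60,0,20]'
```

```text
t: 2.53
tool_pos: [0.4727, -0.0803, 0.1516]
orientation: [3.109, 0.444, 0.003]
force: [-0.9, -0.1, 0.1]
opening: 0.064
gripper_force: 0.0
t: 2.87
tool_pos: [0.4735, -0.0804, 0.213]
orientation: [3.108, 0.444, 0.008]
force: [0.3, 0.1, 0.5]
opening: 0.0373
gripper_force: 0.0
```

```bash
python3 -m inch '[0,0,0,0,20,0,0,0,0,20]'
python3 - <<'E'
from plant import robot,read_camera
import cv2,numpy as np
s=robot.read_state();c=read_camera("side");a=c["image"][100:360,200:450]
cv2.imwrite("pics/s2.png",cv2.resize(a,None,fx=2,fy=2))
E
```

```text
t: 3.03
tool_pos: [0.4713, -0.0798, 0.2091]
orientation: [-3.109, -0.444, 0.002]
force: [0.3, -0.2, 0.4]
opening: 0.0244
gripper_force: 0.0
```

View pics/s2.png

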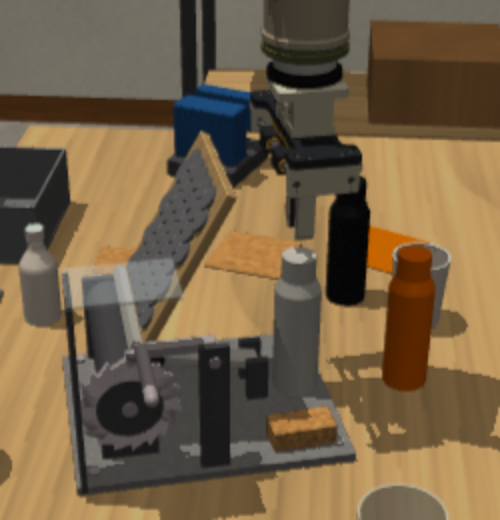

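The picture shows the can still standing untouched at (298,320). The fingers hadn't closed before the lift, so I'll grip again with enough time for them to close.

```bash
python3 -m inch '[1,0,0,0,100,1,0,0,0,100,1,0,0,0,100,1,0,0,0,100,1,0,0,0,70,1,0,-30,0,70,1,0,-58,0,70,1,0,-60,0,70,1,0,-60,0,20,1,0,-60,0,20]' 30 ; python3 -m inch '[0,0,0,0,20,0,0,0,0,20,0,0,0,0,20,0,0,0,0,20,0,0,0,0,20,0,0,0,0,20]'
```

```text
t: 3.92
tool_pos: [0.4732, -0.08, 0.1512]
orientation: [3.11, 0.444, 0.001]
force: [-0.0, 0.6, 0.6]
opening: 0.0559
gripper_force: 0.0
t: 4.42
tool_pos: [0.4739, -0.08, 0.1517]
orientation: [3.109, 0.445, 0.004]
force: [-0.3, 1.7, 5.4]
opening: 0.0384
gripper_force: 27.5
```

```bash
python3 -m inch '[0,0,30,0,20,0,0,60,0,20,10,-30,60,0,20,20,-65,60,0,20,28,-100,60,0,20,36,-135,60,0,20,44,-170,60,0,20,50,-205,60,0,20,57,-240,60,0,20,62,-275,60,0,20]'; python3 -m inch '[8,-50,0,0,20,8,-50,0,0,20,8,-50,-20,0,20,8,-50,-40,0,20,8,-50,-60,0,20,8,-50,-60,0,20]'
```

```text
t: 5.25
tool_pos: [0.5349, -0.3567, 0.2097]
orientation: [-3.11, -0.444, 0.0]
force: [-0.1, 0.1, -2.3]
opening: 0.0381
gripper_force: 29.2
t: 5.75
tool_pos: [0.5408, -0.4036, 0.1451]
orientation: [-3.105, -0.443, 0.008]
force: [0.1, 0.3, -2.3]
opening: 0.0381
gripper_force: 31.4
```

```bash
python3 -m inch '[0,0,-2,0,20,0,0,-3,0,20,0,0,-3,0,20,0,0,-3,0,20]'; python3 -m inch '[0,0,0,0,100,0,0,0,0,100,0,0,0,0,100,0,0,0,0,100,0,0,0,0,100,0,0,0,0,100]' ;  python3 - <<'E'
from plant import robot,read_camera
import cv2,numpy as np
from h import *
c=read_camera("scene");np.savez("sc3.npz",**c);d=read_camera("side");np.savez("sd3.npz",**d)
a=c["image"][330:480,130:330];b=d["image"][100:300,230:450]
cv2.imwrite("pics/p3.png",np.hstack([cv2.resize(a,(400,300)),cv2.resize(b,(330,300))]))
E
```

```text
t: 6.08
tool_pos: [0.5435, -0.4053, 0.1486]
orientation: [3.108, 0.445, 0.002]
force: [0.4, -0.2, -2.3]
opening: 0.0379
gripper_force: 31.4
t: 6.58
tool_pos: [0.5429, -0.405, 0.1472]
orientation: [3.11, 0.444, 0.0]
force: [-0.5, -0.4, 0.4]
opening: 0.0734
gripper_force: 0.0
```

View pics/p3.png

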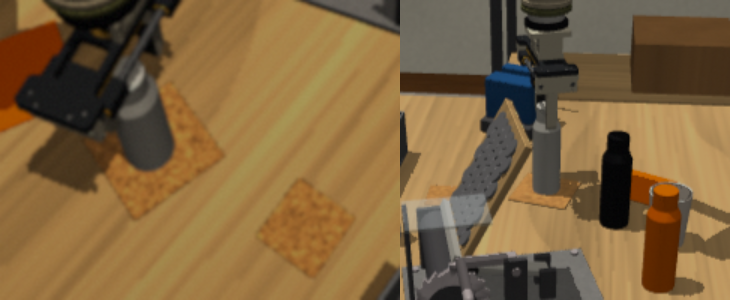

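```bash
python3 -m inch '[0,0,30,0,100,0,0,70,0,100,0,0,110,0,100,0,0,150,0,100,0,0,200,0,100,40,-30,200,0,100,80,-60,200,0,100,120,-90,200,0,100,160,-120,200,0,100,200,-150,200,0,100]'; python3 -m inch '[60,-45,0,0,100,60,-45,0,0,100,60,-45,0,0,100,60,-45,0,0,100]'
python3 - <<'E'
from plant import robot;print(robot.read_state()["q"])
E
```

```text
t: 7.52
tool_pos: [0.6573, -0.4915, 0.3488]
orientation: [3.108, 0.444, 0.004]
force: [1.4, -0.5, 0.8]
opening: 0.0927
gripper_force: 0.0
t: 7.85
tool_pos: [0.6848, -0.5122, 0.3261]
orientation: [3.084, 0.441, 0.041]
force: [0.3, -0.3, 0.1]
opening: 0.093
gripper_force: 0.0
[-0.70319829  1.05861022  0.02559056  0.00287152  2.02074201  0.5850546 ]
```

```bash
cat > st.py <<'E'
from plant import robot
import numpy as np,cv2
s=robot.read_state();R=cv2.Rodrigues(s["orientation"])[0]
print("t %.2f"%s["t"],"tcp",s["tool_pos"].round(4),"up",(-R[:,2]).round(3),"tilt %.1f"%np.degrees(np.arccos(-R[2,2])),"fing",R[:,1].round(3),"q",s["q"].round(3),"F",s["force"].round(1),"op %.4f gf %.1f"%(s["opening"],s["gripper_force"]))
E
python3 st.py; python3 -m inch '[240,-180,0,0,100,240,-180,0,0,100,240,-180,0,0,100,240,-180,0,0,100,240,-180,0,0,100,240,-180,0,0,100,240,-180,0,0,100,240,-180,0,0,100]' >/dev/null;python3 st.py; python3 -m inch '[0,0,0,0,100,0,0,0,0,100]'>/dev/null; python3 st.py
```

```text
t 7.85 tcp [ 0.6848 -0.5122  0.3261] up [-0.03   0.022  0.999] tilt 2.1 fing [ 0.28  -0.96   0.029] q [-0.703  1.059  0.026  0.003  2.021  0.585] F [ 0.3 -0.3  0.1] op 0.0930 gf 0.0
t 8.52 tcp [ 0.7203 -0.539   0.261 ] up [-0.066  0.049  0.997] tilt 4.7 fing [ 0.278 -0.958  0.066] q [-0.701  1.138  0.023  0.005  1.899  0.587] F [-0.4  0.   0.3] op 0.0928 gf 0.0
t 8.68 tcp [ 0.7201 -0.5389  0.2613] up [-0.066  0.049  0.997] tilt 4.7 fing [ 0.278 -0.958  0.066] q [-0.701  1.137  0.023  0.005  1.899  0.587] F [-0.5 -0.4 -0.6] op 0.0929 gf 0.0
```

```bash
for i in 1 2; do python3 -m inch '[240,-180,200,0,100,240,-180,200,0,100,240,-180,200,0,100,240,-180,200,0,100,240,-180,200,0,100]' >/dev/null;python3 st.py; done;  python3 -m inch '[800,-600,600,0,100,800,-600,600,0,100,800,-600,600,0,100,800,-600,600,0,100,800,-600,600,0,100]' >/dev/null;python3 st.py
```

```text
t 9.10 tcp [ 0.7211 -0.5397  0.3011] up [-0.1    0.075  0.992] tilt 7.2 fing [ 0.275 -0.956  0.1  ] q [-0.702  1.093  0.022  0.008  1.901  0.587] F [0.  0.  0.5] op 0.0933 gf 0.0
t 9.52 tcp [ 0.7228 -0.5412  0.3308] up [-0.131  0.098  0.987] tilt 9.4 fing [ 0.271 -0.954  0.13 ] q [-0.704  1.06   0.023  0.01   1.895  0.588] F [-0.1  0.4 -0.3] op 0.0931 gf 0.0
t 9.93 tcp [ 0.7275 -0.5448  0.3526] up [-0.162  0.121  0.979] tilt 11.7 fing [ 0.267 -0.95   0.162] q [-0.704  1.037  0.023  0.013  1.877  0.588] F [ 0.2 -0.3  1. ] op 0.0926 gf 0.0
```

```bash
python3 -m inch '[-60,45,20,70,100,-60,45,20,70,100,-60,45,20,70,100,-60,45,20,70,100,-60,45,20,70,100,-60,45,20,70,100,-60,45,20,70,100,-60,45,20,70,100,-60,45,20,70,100,-60,45,20,70,100]' >/dev/null;python3 st.py;python3 -m inch '[0,0,0,70,100,0,0,0,70,100,0,0,0,70,100,0,0,0,70,100,0,0,0,70,100,0,0,0,70,100,0,0,0,70,100,0,0,0,70,100,0,0,0,70,100,0,0,0,70,100]' >/dev/null;python3 st.py
```

```text
t 10.77 tcp [ 0.6672 -0.4999  0.3726] up [-0.184 -0.086  0.979] tilt 11.7 fing [ 0.964 -0.213  0.162] q [-0.791  0.817  0.33   0.204  1.919 -0.507] F [ 0.1 -0.4 -0.3] op 0.0930 gf 0.0
t 11.60 tcp [ 0.6375 -0.4746  0.3532] up [-0.019 -0.178  0.984] tilt 10.3 fing [0.536 0.829 0.16 ] q [-0.771  1.035  0.023  0.173  2.189 -1.681] F [-0.9 -1.2 -0.1] op 0.0927 gf 0.0
```

```bash
python3 -m inch '[-40,30,0,10,100,-40,30,0,10,100,-40,30,0,10,100,-40,30,0,10,100]' >/dev/null;python3 st.py; for i in 1 2 3 4 5; do python3 -m inch '[400,-300,150,0,100,400,-300,150,0,100,400,-300,150,0,100,400,-300,150,0,100]' >/dev/null;python3 st.py|cut -c1-130;done
```

```text
t 11.93 tcp [ 0.5952 -0.4415  0.3496] up [ 0.019 -0.185  0.983] tilt 10.7 fing [0.387 0.907 0.163] q [-0.768  0.731  0.497  0.135  2.053 -1.889] F [ 0.1  0.7 -0.4] op 0.0930 gf 0.0
t 12.27 tcp [ 0.6397 -0.4711  0.3437] up [ 0.001 -0.175  0.985] tilt 10.1 fing [0.394 0.905 0.16 ] q [-0.76   1.04   0.032  0.155 
t 12.60 tcp [ 0.6626 -0.4807  0.3397] up [-0.046 -0.138  0.989] tilt 8.3 fing [0.39  0.909 0.145] q [-0.751  1.049  0.022  0.156  
t 12.93 tcp [ 0.6825 -0.4889  0.3252] up [-0.076 -0.116  0.99 ] tilt 8.0 fing [0.39  0.911 0.137] q [-0.744  1.066  0.022  0.157  
t 13.27 tcp [ 0.7015 -0.4973  0.3125] up [-0.107 -0.094  0.99 ] tilt 8.2 fing [0.391 0.911 0.129] q [-0.739  1.081  0.022  0.158  
t 13.60 tcp [ 0.7198 -0.5059  0.3021] up [-0.139 -0.071  0.988] tilt 9.0 fing [0.392 0.912 0.121] q [-0.734  1.094  0.022  0.159
```

```bash
for i in 1 2 3 4 5 6 7 8 9 10; do python3 -m inch '[400,-300,300,0,100,400,-300,300,0,100,400,-300,300,0,100,400,-300,300,0,100]' >/dev/null;done; python3 st.py;  python3 -m inch '[800,-600,300,0,100,800,-600,300,0,100]' >/dev/null;python3 st.py
```

```text
t 16.93 tcp [ 0.8099 -0.5465  0.4487] up [-0.456  0.158  0.876] tilt 28.9 fing [0.414 0.909 0.051] q [-0.716  0.967  0.023  0.182  1.676 -1.783] F [0.6 0.5 0.7] op 0.0928 gf 0.0
t 17.10 tcp [ 0.8277 -0.5593  0.4417] up [-0.485  0.181  0.856] tilt 31.2 fing [0.417 0.908 0.045] q [-0.714  0.986  0.023  0.183  1.617 -1.785] F [ 0.7  0.8 -0.3] op 0.0928 gf 0.0
```

```bash
for i in 1 2; do python3 -m inch '[800,-600,600,0,100,800,-600,600,0,100]' >/dev/null;done;python3 st.py; python3 -m inch '[-150,100,30,0,100,-150,100,30,0,100,-150,100,30,0,100,-150,100,30,0,100,-150,100,30,0,100]' >/dev/null;python3 st.py
```

```text
t 17.43 tcp [ 0.8463 -0.5723  0.46  ] up [-0.536  0.22   0.815] tilt 35.4 fing [0.424 0.905 0.034] q [-0.713  0.982  0.023  0.185  1.544 -1.783] F [-0.6 -1.2  0.3] op 0.0929 gf 0.0
t 17.85 tcp [ 0.7383 -0.5007  0.4826] up [-0.534  0.219  0.817] tilt 35.3 fing [0.424 0.905 0.035] q [-0.737  0.38   0.844  0.204  1.336 -1.848] F [0.3 0.3 2.1] op 0.0930 gf 0.0
```

```bash
python3 -m inch '[-295,408,-20,40,100,-295,408,-20,40,100,-295,408,-20,40,100,-295,408,-20,40,100,-295,408,-20,40,100,-295,408,-20,40,100,-295,408,-20,40,100,-295,408,-20,40,100,-295,408,-20,40,100,-295,408,-20,40,100]' >/dev/null;python3 st.py; python3 -m inch '[0,0,0,0,100,0,0,0,0,100]' >/dev/null;python3 st.py
```

```text
t 18.68 tcp [ 0.4939 -0.1626  0.4675] up [-0.551 -0.176  0.816] tilt 35.3 fing [-0.258  0.966  0.034] q [-0.815 -0.503  1.72   0.55   1.619 -2.522] F [0.5 0.7 1.7] op 0.0931 gf 0.0
t 18.85 tcp [ 0.4943 -0.1624  0.4697] up [-0.554 -0.174  0.814] tilt 35.5 fing [-0.259  0.965  0.03 ] q [-0.815 -0.504  1.718  0.55   1.618 -2.523] F [-0.4 -0.4 -0.6] op 0.0932 gf 0.0
```

```bash
python3 -m inch '[-31,75,0,0,100,-31,75,-40,0,100,-31,75,-80,0,100,-31,75,-120,0,100,-31,75,-160,0,100,-31,75,-180,0,100,-31,75,-180,0,100,-31,75,-180,0,100]' >/dev/null;python3 st.py
```

```text
t 19.52 tcp [ 0.4643 -0.0891  0.2868] up [-0.549 -0.178  0.816] tilt 35.3 fing [-0.257  0.966  0.037] q [-0.717 -0.783  2.215  0.528  1.388 -2.549] F [ 1.1 -0.2  1.5] op 0.0930 gf 0.0
```

```bash
python3 -m inch '[14,5,-30,0,100,28,9,-60,0,100,43,14,-90,0,100,60,20,-125,0,100,60,20,-125,0,100,60,20,-125,0,100,60,20,-125,0,100]' >/dev/null;python3 st.py;python3 - <<'E'
from plant import robot,read_camera
import cv2,numpy as np
s=robot.read_state();c=read_camera("wrist")
np.savez("w2.npz",tp=s["tool_pos"],ro=s["orientation"],**c);cv2.imwrite("pics/w2.png",c["image"])
E
```

```text
t 20.10 tcp [ 0.5262 -0.0702  0.1662] up [-0.554 -0.175  0.814] tilt 35.5 fing [-0.258  0.966  0.032] q [-0.555 -0.547  2.298  0.541  1.026 -2.575] F [ 0.1 -0.5  1.1] op 0.0927 gf 0.0
```

View pics/w2.png

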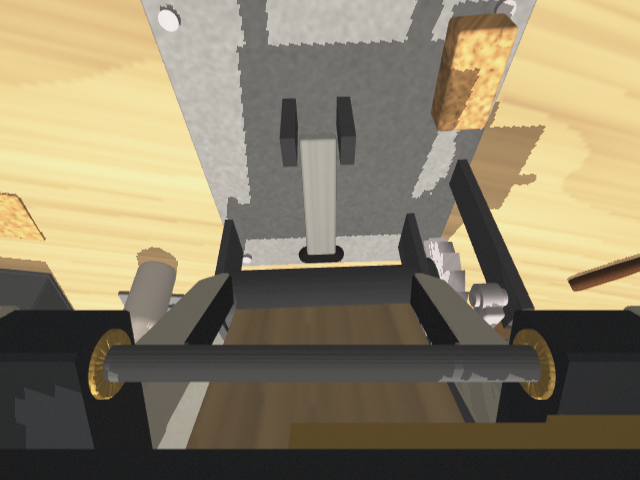

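Run:
```python
from h import *
w=load("w2.npz");T=wT(w);S=np.load("stand.npz");R,t=S["R"],S["t"]
def st(X): return np.r_[R.T@(X[:2]-t),X[2]]*1e3
W=lambda x,y,z:np.r_[R@[x/1e3,y/1e3]+t,z/1e3]
for phi in(0,.1,.2):
    print(phi,[proj(w,W(-70+r*np.cos(phi)-6*np.sin(phi),0,50+r*np.sin(phi)+6*np.cos(phi)),T).round(0) for r in(10,60,112)])
print("tcp st",st(w["tp"]))
for p in((284,97),(345,97)):print(st(onz(w,p,.066,T)))
```

```text
0 [array([318., 160.]), array([320., 207.]), array([321., 244.])]
0.1 [array([318., 160.]), array([320., 211.]), array([322., 253.])]
0.2 [array([318., 160.]), array([320., 215.]), array([322., 261.])]
tcp st [-64.21184681  -1.50301039 166.18894332]
[-115.19365713  -18.3830582    66.        ]
[-113.6422743   17.490801    66.       ]
```

```bash
python3 -m inch '[16,5,-24,0,100,32,10,-48,0,100,48,15,-72,0,100,64,20,-97,0,100,80,25,-122,0,100,80,25,-122,0,100,80,25,-122,0,100,80,25,-122,0,0,80,25,-122,0,0,80,25,-122,0,0]' 15 >/dev/null;python3 st.py; python3 -m inch '[0,0,0,0,0,0,0,0,0,0,0,0,0,0,0,0,0,0,0,0,0,0,0,0,0,0,0,0,0,0,0,0,0,0,0]' 15 >/dev/null;python3 st.py
```

```text
t 20.98 tcp [ 0.6068 -0.0438  0.0459] up [-0.553 -0.17   0.816] tilt 35.4 fing [-0.253  0.967  0.03 ] q [-0.389 -0.104  2.201  0.653  0.649 -2.657] F [-0.1  0.1  0. ] op 0.0774 gf 0.0
t 21.57 tcp [ 0.6054 -0.0431  0.0424] up [-0.549 -0.171  0.818] tilt 35.1 fing [-0.253  0.967  0.032] q [-0.388 -0.098  2.202  0.653  0.647 -2.657] F [  0.4 -16.5  -2.3] op 0.0307 gf 8.1
```

```bash
python3 -m inch '[1,-4,0,-3,0,1,-4,0,-3,0,1,-4,0,-3,0,1,-4,0,-3,0]' 15 >/dev/null;python3 st.py
```

```text
t 21.90 tcp [ 0.6063 -0.0467  0.0424] up [-0.557 -0.143  0.818] tilt 35.1 fing [-0.204  0.978  0.032] q [-0.375 -0.109  2.212  0.624  0.615 -2.58 ] F [ 1.9 -3.7 -1.1] op 0.0262 gf 15.3
```

```bash
python3 -m inch '[-2,-1,12,0,0,-6,-2,23,0,0,-11,-3,33,0,0,-17,-5,43,0,0,-25,-7,51,0,0,-34,-10,58,0,0,-44,-13,64,0,0,-55,-16,68,0,0,-64,-19,70,0,0,-74,-22,71,0,0]' 15 >/dev/null;python3 st.py; python3 -m inch '[-7,-2,0,0,0,-15,-4,-1,0,0,-20,-6,-2,0,0,-20,-6,-2,0,0]' >/dev/null;python3 st.py
```

```text
t 22.73 tcp [ 0.5312 -0.068   0.1127] up [-0.556 -0.144  0.819] tilt 35.1 fing [-0.204  0.978  0.034] q [-0.514 -0.477  2.352  0.545  0.878 -2.551] F [ 4.3 -1.5 -9.5] op 0.0262 gf 17.7
t 23.07 tcp [ 0.5115 -0.0734  0.1106] up [-0.557 -0.146  0.818] tilt 35.1 fing [-0.204  0.978  0.035] q [-0.56  -0.541  2.398  0.557  0.916 -2.587] F [ 6.2  3.8 -5.3] op 0.0262 gf 15.0
```

```bash
python3 -m inch '[2,1,0,0,100,2,1,0,0,100,2,1,0,0,100,2,1,0,0,100,2,1,0,0,100,-10,-2,18,0,100,-27,-6,42,0,100,-44,-10,68,0,100,-61,-15,94,0,100,-78,-19,120,0,100]' >/dev/null;python3 st.py;python3 - <<'E'
from plant import robot,read_camera
import cv2,numpy as np
s=robot.read_state();w=read_camera("wrist");np.savez("w3.npz",tp=s["tool_pos"],ro=s["orientation"],**w)
c=read_camera("side");np.savez("sd4.npz",**c);a=c["image"][130:350,200:420]
cv2.imwrite("pics/s4.png",np.hstack([cv2.resize(a,(400,400)),cv2.resize(w["image"],(400,300))[:300,:].copy() if 0 else cv2.copyMakeBorder(cv2.resize(w["image"],(400,300)),0,100,0,0,0)]))
E
```

```text
t 23.90 tcp [ 0.4369 -0.0954  0.2316] up [-0.552 -0.148  0.82 ] tilt 34.9 fing [-0.206  0.978  0.038] q [-0.773 -0.893  2.368  0.527  1.357 -2.572] F [11.7 -3.  13.7] op 0.0882 gf 0.0
```

View pics/s4.png

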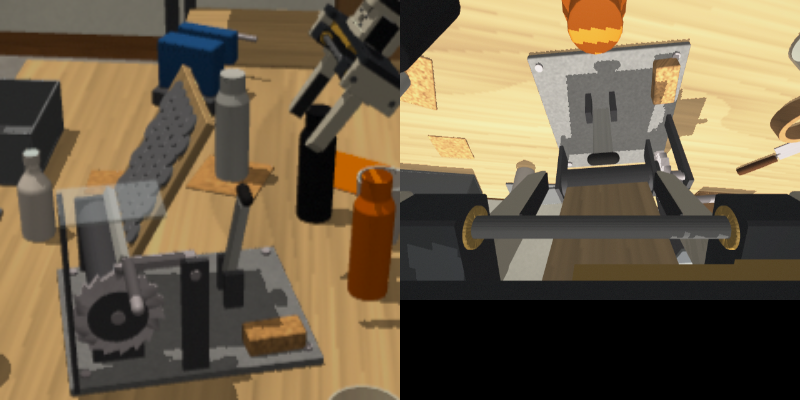

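```bash
python3 -m inch '[0,0,30,0,100,0,0,60,0,100,5,0,100,0,100]' ;python3 st.py
python3 - <<'E'
from h import *
D=load("sd4.npz");S=np.load("stand.npz");R,t=S["R"],S["t"]
W=lambda x,y,z:np.r_[R@[x/1e3,y/1e3]+t,z/1e3]
for phi in(1.5,1.6,1.745):print(phi,proj(D,W(-70+115*np.cos(phi),0,50+115*np.sin(phi))),proj(D,W(-70+40*np.cos(phi),0,50+40*np.sin(phi))))
print("seen tip",200+245*.55,130+193*.55)
E
```

```text
t: 24.25
tool_pos: [0.4421, -0.0955, 0.3293]
orientation: [-0.245, 2.527, 0.131]
force: [0.7, -0.7, 0.6]
opening: 0.0932
gripper_force: 0.0
t 24.25 tcp [ 0.4421 -0.0955  0.3293] up [-0.551 -0.148  0.821] tilt 34.8 fing [-0.204  0.978  0.039] q [-0.759 -0.851  2.171  0.51   1.485 -2.479] F [ 0.7 -0.7  0.6] op 0.0932 gf 0.0
1.5 [321.97001076 235.87850127] [324.15506832 264.78634305]
1.6 [327.16970581 235.26146414] [325.9085093  264.56287427]
1.745 [334.62519743 235.19087859] [328.43078249 264.50839002]
seen tip 334.75 236.15
```

```bash
python3 -m inch '[0,0,40,0,45,10,20,80,-5,45,20,45,110,-12,45,30,75,110,-19,45,45,105,110,-26,45,60,135,110,-33,45,75,165,110,-40,45,90,195,110,-47,45,105,225,110,-54,45,120,255,110,-61,45]'>/dev/null ;python3 st.py;  python3 -m inch '[16,52,0,-7,45,16,52,0,-14,45,16,52,0,-21,45,16,52,0,-27,45,16,52,0,-27,45,16,52,0,-27,45]'>/dev/null ;python3 st.py
```

```text
t 25.08 tcp [0.5258 0.0832 0.4375] up [-0.504  0.228  0.833] tilt 33.6 fing [0.456 0.889 0.032] q [ 0.331 -0.49   1.754 -0.393  1.438 -0.792] F [ 0.4 -2.1  0.9] op 0.0422 gf 0.0
t 25.58 tcp [0.542  0.1345 0.4349] up [-0.343  0.429  0.835] tilt 33.3 fing [0.806 0.591 0.027] q [ 0.522 -0.129  1.47  -0.578  1.681 -0.203] F [-0.8 -0.5 -0.2] op 0.0419 gf 0.0
```

```bash
python3 -m inch '[36,77,0,-22,45,36,77,0,-22,45,36,77,0,-22,45,36,77,0,-22,45,36,77,-50,-22,45,36,77,-100,-22,45,36,77,-140,-22,45,36,77,-150,-22,45,36,77,-150,-22,45]'>/dev/null ;python3 st.py;python3 - <<'E'
from plant import robot,read_camera
import cv2,numpy as np
from h import *
s=robot.read_state();c=read_camera("wrist")
np.savez("w4.npz",tp=s["tool_pos"],ro=s["orientation"],**c)
w=load("w4.npz");T=wT(w);S=np.load("stand.npz");R,t=S["R"],S["t"]
W=lambda x,y,z:np.r_[R@[x/1e3,y/1e3]+t,z/1e3]
print([proj(w,W(65,y,154),T).round(0) for y in(175,190,205)],"st",R.T@(s["tool_pos"][:2]-t))
cv2.imwrite("pics/w4.png",c["image"])
E
```

```text
t 26.33 tcp [0.5749 0.2082 0.28  ] up [-0.151  0.53   0.835] tilt 33.4 fing [0.969 0.244 0.02 ] q [ 0.59   0.291  1.307 -0.558  1.718  0.314] F [-0.2 -0.1 -0.4] op 0.0417 gf 0.0
[array([327., 217.]), array([326., 206.]), array([326., 193.])] st [0.0607752  0.25200582]
```

View pics/w4.png

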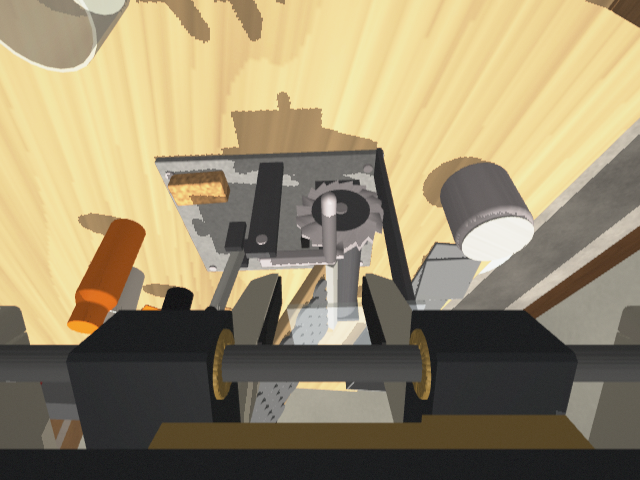

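```bash
python3 -m inch '[5,0,-18,0,45,5,0,-35,0,45,9,-14,-57,0,45,13,-28,-79,0,45,17,-42,-101,0,45,21,-56,-122,0,45,25,-68,-142,0,45,25,-68,-142,0,45,25,-68,-142,0,45]'>/dev/null ;python3 st.py;python3 -m inch '[0,0,0,0,0,0,0,0,0,0,0,0,0,0,0,0,0,0,0,0,0,0,0,0,0,0,0,0,0,0]' 20 >/dev/null ;python3 st.py
```

```text
t 27.13 tcp [0.6025 0.1417 0.1457] up [-0.157  0.527  0.835] tilt 33.4 fing [0.97  0.241 0.03 ] q [ 0.48   0.336  1.502 -0.575  1.45   0.36 ] F [-0.9  0.9  0.2] op 0.0419 gf 0.0
t 27.63 tcp [0.6012 0.1425 0.1457] up [-0.155  0.528  0.835] tilt 33.4 fing [0.97  0.241 0.028] q [ 0.482  0.336  1.502 -0.575  1.453  0.361] F [-8.7  2.3  6.8] op 0.0136 gf 20.0
```

```bash
python3 -m inch '[-1,0,5,0,0,-2,-1,10,0,0,-4,-1,15,0,0,-6,-2,20,0,0,-6,-2,20,0,0,-6,-2,20,0,0,-6,-2,20,0,0,-6,-2,20,0,0,-6,-2,20,0,0,-6,-2,20,0,0]' 25 >/dev/null ;python3 st.py; python3 -m inch '[0,0,0,0,0,0,0,0,0,0,0,0,0,0,0,0,0,0,0,0,0,0,0,0,0,0,0,0,0,0,0,0,0,0,0,0,0,0,0,0,0,0,0,0,0,0,0,0,0,0]'>/dev/null; python3 st.py
python3 - <<'E'
from plant import read_camera
import cv2,numpy as np
c=read_camera("side");np.savez("sd5.npz",**c);d=read_camera("scene");np.savez("sc5.npz",**d)
cv2.imwrite("pics/s5.png",np.hstack([cv2.resize(c["image"][130:350,200:420],(400,400)),cv2.resize(d["image"][170:390,220:440],(400,400))]))
E
```

```text
t 28.47 tcp [0.5962 0.141  0.1655] up [-0.158  0.526  0.836] tilt 33.3 fing [0.97  0.242 0.031] q [ 0.483  0.301  1.506 -0.572  1.476  0.345] F [-4.   4.9 -1.4] op 0.0132 gf 25.1
t 29.30 tcp [0.5963 0.141  0.1656] up [-0.158  0.526  0.836] tilt 33.3 fing [0.97  0.242 0.031] q [ 0.483  0.301  1.506 -0.572  1.477  0.345] F [-2.8  3.4 -1.7] op 0.0138 gf 25.1
```

View pics/s5.png

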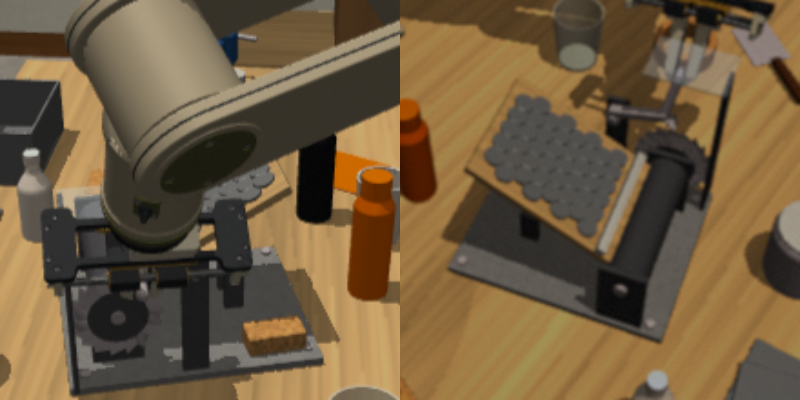

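```bash
python3 -m inch '[0,0,0,0,0,0,0,0,0,0,0,0,0,0,0,0,0,0,0,0,0,0,0,0,0,0,0,0,0,0,0,0,0,0,0,0,0,0,0,0,0,0,0,0,0,0,0,0,0,0]'>/dev/null
python3 - <<'E'
from plant import read_camera
from h import *
a=load("sc5.npz");d=read_camera("scene")
x=cv2.absdiff(a["image"],d["image"]).max(2)[230:320,250:350];print("changed px",(x>30).sum())
S=np.load("stand.npz");R,t=S["R"],S["t"]
for b in(.95,1.03,1.11,1.2):
    print(b,[((proj(a,np.r_[R@[(80-235*np.sin(b)+6*np.cos(b))/1e3,y/1e3]+t,.09+.235*np.cos(b)+.006*np.sin(b)])-[220,170])/.55).round(0) for y in(-80,80)])
E
```

```text
changed px 374
0.95 [array([ 78., 156.]), array([130.,  63.])]
1.03 [array([ 70., 162.]), array([123.,  69.])]
1.11 [array([ 64., 168.]), array([116.,  76.])]
1.2 [array([ 58., 176.]), array([110.,  85.])]
```

```bash
python3 - <<'E'
from plant import read_camera
import numpy as np
np.savez("sc6.npz",**read_camera("scene"))
E
python3 -m inch '[0,0,0,0,0,0,0,0,0,0,0,0,0,0,0,0,0,0,0,0,0,0,0,0,0,0,0,0,0,0,0,0,0,0,0,0,0,0,0,0]'>/dev/null; python3 st.py
python3 - <<'E'
from plant import read_camera
from h import *
a=load("sc6.npz");d=read_camera("scene")
x=cv2.absdiff(a["image"],d["image"]).max(2)[230:320,250:350];print("changed px",(x>30).sum())
E
```

```text
t 31.00 tcp [0.5963 0.1409 0.1655] up [-0.158  0.526  0.836] tilt 33.3 fing [0.97  0.242 0.031] q [ 0.483  0.301  1.506 -0.572  1.476  0.345] F [-3.3  4.3 -1.4] op 0.0131 gf 25.1
changed px 0
```

```bash
python3 -m inch '[2,1,-5,0,0,3,1,-10,0,0,5,1,-15,0,0,6,2,-19,0,0,6,2,-19,0,0,6,2,-19,0,0]'>/dev/null; python3 st.py; python3 -m inch '[0,0,0,0,45,0,0,0,0,45,0,0,0,0,45,0,0,0,0,45,0,0,0,0,45,-3,11,17,0,45,-6,22,35,0,45,-13,44,70,0,45,-20,66,105,0,45,-26,88,140,0,45]'>/dev/null; python3 -m inch '[0,20,40,0,45,0,20,40,0,45,0,20,40,0,45,0,20,40,0,45]'>/dev/null; python3 st.py
python3 - <<'E'
from plant import read_camera
import cv2,numpy as np
c=read_camera("side");np.savez("sd7.npz",**c);d=read_camera("scene");np.savez("sc7.npz",**d)
cv2.imwrite("pics/s7.png",np.hstack([cv2.resize(c["image"][130:430,180:480],(400,400)),cv2.resize(d["image"][170:470,130:430],(400,400))]))
E
```

```text
t 31.55 tcp [0.6013 0.142  0.1483] up [-0.156  0.529  0.834] tilt 33.5 fing [0.97  0.24  0.029] q [ 0.482  0.333  1.501 -0.576  1.457  0.36 ] F [-14.7   1.7  11.7] op 0.0136 gf 25.0
t 32.72 tcp [0.5767 0.25   0.325 ] up [-0.158  0.527  0.835] tilt 33.4 fing [0.97  0.242 0.031] q [ 0.64   0.35   1.154 -0.562  1.817  0.315] F [-0.6  0.  -0.8] op 0.0419 gf 0.0
```

View pics/s7.png

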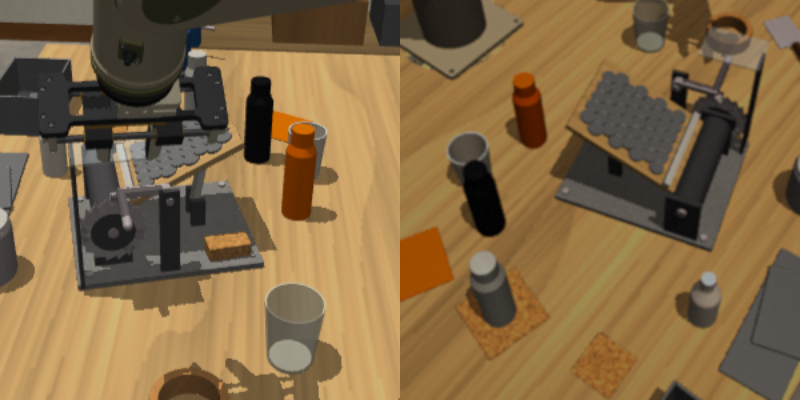

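Run:
```python
from h import *
a=load("side0.npz")["image"];b=load("sd7.npz")["image"]
D=load("side0.npz");S=np.load("stand.npz");R,t=S["R"],S["t"]
p=a[283:306,264:284];r=cv2.matchTemplate(b[270:320,250:300],p,cv2.TM_CCOEFF_NORMED);print(cv2.minMaxLoc(r),"same place is (14,13)")
for th in(0,.06,.15):
    c,s=np.cos(th),np.sin(th);print(th,proj(D,np.r_[R@[(-5+70*c-11*s)/1e3,.205]+t,(143+70*s+11*c)/1e3]))
```

```text
(-0.3717852830886841, 0.9618160128593445, (21, 8), (14, 13)) same place is (14,13)
0 [276.88611543 302.51093275]
0.06 [277.23177263 300.60348721]
0.15 [278.00971082 297.74630287]
```

```bash
python3 -m inch '[0,0,0,0,45,0,0,0,0,45,0,0,0,0,45,0,0,0,0,45]'>/dev/null
python3 - <<'E'
from plant import job
print(job.close_job())
E
```

```text
the job is handed in; nothing more can be done
None
```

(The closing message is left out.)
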